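# Walk the comb die round to the fence and clamp it

### The job

The heavy comb die stands askew on the press bed beside its fence. Without lifting or tipping it, walk it round with fingertip pushes, one corner and then the other, until its plain back lies flat along the fence with its teeth outward, and its end is pushed right up to the end stop. Then push the swing clamp round by its upright handle until its arm lies fully home across the other end of the die; leave the loose bolt, nuts, spanner and wedge where they are.

Things in the scene. Friction and masses are not known exactly. Their poses are not given: they have to be found in the camera images.
- comb_die: cast-iron die, a loose block 92 x 76 x 20 mm, 0.6 to 0.95 kg, back corners chamfered 8 mm, shallow pocket on top, resting on a central pad 50 x 42 mm (the rest of the underside is relieved 0.4 mm). Origin: centre of its underside. Own x runs along the 92 mm length, own +y points out of the toothed long face (y = +38 mm), own -y out of the plain back (y = -38 mm). It stands flat on the bed, turned 40 to 80 degrees counter-clockwise (from above) from its seat
- die_back (a point): centre of the die's plain back face (the long face without teeth), 10 mm above the bed; this face goes flat on the fence
- die_teeth (a point): centre of the die's toothed long face, at the tooth tips, 10 mm above the bed; eight blunt steel teeth with slots 5 to 7 mm wide, narrower than a fingertip; it looks away from the fence when seated and is the face to push on
- die_stop_end (a point): centre of the die's end face at own x = +46 mm, 10 mm above the bed; this end goes against the end stop
- die_clamp_end (a point): centre of the die's other end face, own x = -46 mm, 10 mm above the bed; the clamp arm closes across it
- fence: fixed steel L: fence bar 90 mm long, 12 mm thick, and end stop 16 mm thick reaching out 56 mm, both 26 mm high. Origin: inner corner at bed level. Own y = 0 is the fence face, die on its +y side; own x = 0 is the stop face, die on its -x side. The seated die is parallel to it with its centre at own x = -46, y = +38 mm. Own x points roughly away from the robot
- swing_clamp (a joint): angle of the clamp arm about its upright pivot (rad): 0 = fully home, arm along the fence's own +y, square across the die's end, where it meets a hard stop; about 1.57 = open, arm pointing along the fence's own -x. Starts at 1.4 to 1.65, range 0 to 1.72. Stiff: stays where it is left, 2 N at the handle moves it
- clamp_pivot (a point): the clamp's pivot axis, at own x = -101.5, y = 0 mm of the fence, 12 mm above the bed; the arm is a flat bar 18 mm wide between 7 and 17 mm above the bed
- clamp_handle (a point): middle of the clamp's upright round black handle, 16 mm thick, from 22 to 60 mm above the bed; this point is 42 mm above the bed and 72 mm from the pivot axis
- bolt: M12 hex bolt standing on its head, 67 mm tall, behind the fence; bystander. Origin: centre of its foot
- nut: 24 mm hex nut lying behind the fence; bystander. Origin: centre of its underside
- spanner: combination spanner, 211 mm long, lying behind the roller shaft; bystander. Origin: centre of its underside
- small_nut: 19 mm hex nut lying near the far edge of the bed; bystander. Origin: centre of its underside
- wedge: hardwood wedge 30 x 100 x 20 mm lying by the roller shaft's bearing; bystander. Origin: centre of its underside

How it is judged:
On the way, in this order (a step that is already met when the one before it is completed fails the run):
1. the die is seated: back flat on the fence, end against the stop, clamp still open (y of die_back in the frame of fence below 0.0035 m and x of die_stop_end in the frame of fence above -0.0035 m and y of die_teeth in the frame of fence above 0.06 m and angle between the x axis of comb_die and the x axis of fence, either way round below 0.045 rad and value of joint swing_clamp above 0.3 rad), for 0.2 s.
2. the clamp arm is swung home across the die's end (y of die_back in the frame of fence below 0.0035 m and x of die_stop_end in the frame of fence above -0.0035 m and y of die_teeth in the frame of fence above 0.06 m and angle between the x axis of comb_die and the x axis of fence, either way round below 0.045 rad and value of joint swing_clamp below 0.06 rad), for 0.2 s.
At the end, for the whole second after the job is handed in: The die lies still and flat on the bed with its plain back within 3.5 mm of the fence face and parallel to it within 0.045 rad, teeth outward, its end within 3.5 mm of the end stop, and the clamp arm within 0.06 rad of fully home (all of step 2 and height (world z) of comb_die below 0.003 m and angle between comb_die's own z axis and vertical below 0.03 rad and linear speed of comb_die below 0.01 m/s); the robot touches nothing.
It fails at once if the die is lifted off the bed (more than 5 mm) or tipped (height (world z) of comb_die above 0.005 m or angle between comb_die's own z axis and vertical above 0.12 rad).
It fails at once if a loose bystander is shifted by more than 15 mm (distance of any of bolt, nut, spanner, small_nut, wedge from where it was at the start of the episode above 0.015 m).
It also fails if it takes over 72 s, if anything falls off the work surface, if the arm or the gripper's body presses on something with over 40 N, if the wrist force passes 120 N, or if a joint passes its speed limit or range.

### The arm

A 6-joint arm with a two-finger parallel gripper is mounted at the origin on the work surface; the furniture and walls round the work are solid. World frame = base frame: x ahead of the robot, y to its left, z up, the work surface at z = 0. Lengths are in m, angles in rad, forces in N, time in s.
With the tool pointing down it reaches from about 0.325 to 0.875 m from the base axis. Payload 4.4 kg.
Tool frame: the origin (TCP) lies midway between the tips of the shut fingers; the grasp point (between the pads) lies 19 mm behind it; z points along the fingers, y is the line along which they close (so a half turn about z gives the same grasp; the last joint's range is limited). The gripper opens to 85 mm and grips with 20 to 120 N. Pads are 22 mm wide; open, the fingers measure 114 mm over their backs; the gripper's body (76 mm by 85 mm) begins 54 mm behind the grasp point. The pads swing forward as they close: fully open they stand 13 mm farther back than shut.
Start: joints at [1.139, 0.207, 1.542, -0, 1.393, -0.15], TCP at [0.16, 0.552, 0.231] pointing down, gripper open.
Joint ranges: [-2.73, 2.73], [-0.86, 2.22], [0.23, 2.46], [-1.11, 4.25], [0.08, 2.63], [-2.82, 2.82]. Speed limits (rad/s): [2.79, 2.79, 3.14, 3.14, 3.14, 3.14].

### API

Orientations are given as a unit quaternion [x, y, z, w].
In Python, from cell import robot, imaging, ticket, trace, tip_of gives the robot as it stands.
- The arm moves only by the tool servo_tool, never from a script. Its argument "moves" is a list of rows, each an object with "rot": the turn, a rotation vector about the tool's x, y, z in rad, a list of three; "travel": the shift along the tool's x, y, z in mm, a list of three; "jaw": the finger opening in mm, from 0 to 85.4. In form: [{"rot": [ax, ay, az], "travel": [x, y, z], "jaw": jaw}, ...]. A call has exactly 8 rows; each row is the pose to reach, as a shift and turn from the pose commanded when the call began, along the tool's axes at that moment; what a row does not reach only later rows make up. A row lasts 1/10 s, in which the tool goes at most 50 mm and 8.59 degrees, less where a joint would pass 70% of its speed; a pose out of reach is approached as far as the arm can. A call with a gripper value outside its range is refused whole. The fingers move at their own pace and stop on an object; "squeeze" is the grip in N (left out, the last holds). Time passes only in rows, so rows that repeat a pose let the fingers close, or fill a call up. It gives the time, the measured TCP pose, the force and the opening at its end, in the units of the state.
- robot.observe(): the state, without advancing time (a new reading comes with each control period).
- imaging.read_camera(name): name is "scene" or "top"; returns (picture, depth): 384x512x3 uint8, red, green, blue; 384x512 float32, m along the optical axis (not along the pixel's ray), 0 where there is no reading.
- imaging.calibration(name): a dict with "mtx" (3x3 intrinsics, pixels), "rvec" (rotation vector, rad) and "tvec" (3), from world to camera coordinates, as OpenCV has them. Camera axes: x right, y down, z forward; pixel columns grow to the right and rows downward; lengths in m; the calibration is good to about 2 mm. A picture is of the moment at which its call begins. calibration takes no time and is no camera call.
- ticket.finish_job(): hands the job in, once; it reports no verdict.
Trained networks look in the newest picture that a camera, given by its name, has taken for a name from the list of things; names that differ only in an ending like _2 or _b are one class to them, and where a whole thing is asked for, a point or a joint stands for the part that bears it (a point fixed in the world has none). Each returns a list of dicts, best first, with "confidence" (0 to 1); they miss things now and then, are a little off and sometimes report something else, mostly with a low value. They report only what shows in the picture. A call takes as long as a camera call.
- trace(camera, target): "mask" (384x512 bool, what is visible of it) and "centre" ([column, row] in pixels, amid what is visible of it).
- tip_of(camera, target): "centre" ([column, row] in pixels: a listed point, or the origin of a listed thing).
The state is a dict: "t": time; "q": joint angles; "qd": joint speeds; "joint_torque": joint torques, N m; "eef_pos": TCP position; "orientation": TCP orientation; "ft_force": force on the tool from outside, world axes, zero at the start; "wrist_torque": the same for the moment, N m; "gripper_width": finger opening in m.
Only numpy, scipy, OpenCV 4.12 (cv2) and the standard library are available. Lean on these libraries where they do the work, as an engineer would, in place of code of your own. Each camera call takes 0.05 s, during which the arm holds its last target. There are 200 camera calls.

## Working session

There is one attempt and no reset: what is moved stays moved. The work goes in short steps, Python scripts to look and compute and a tool call to move; the robot and the scene stay as the last step left them, time stands still between calls to the robot, and variables do not carry over. Pictures are saved under pics/ and viewed, on a budget of 10 in all, crops included, one or two more only if the job needs it, and the job is handed in when it is done.

Besides the shell and the picture viewer there is one more tool, called after ">>>" as name(argument=value, ...) on one line, values as JSON. servo_tool: Moves the arm, as the interface text tells. Its arguments: {"type":"object","properties":{"moves":{"type":"array"},"squeeze":{"type":"number"}},"required":["moves"]}

```bash
mkdir -p pics; ls; cat > h.py <<'E'
import numpy as np, cv2
from cell import robot, imaging, ticket, trace, tip_of
def cal(n):
    c=imaging.calibration(n); R=cv2.Rodrigues(np.array(c["rvec"],float))[0]; return np.array(c["mtx"],float),R,np.array(c["tvec"],float).ravel()
def ray(n,px,z):
    """world point at height z under the pixel"""
    K,R,t=cal(n); d=R.T@np.linalg.inv(K)@np.array([px[0],px[1],1.]); o=-R.T@t
    return o+d*(z-o[2])/d[2]
def cloud(n,depth):
    K,R,t=cal(n); v,u=np.mgrid[:384,:512]; p=np.stack([(u-K[0,2])/K[0,0]*depth,(v-K[1,2])/K[1,1]*depth,depth],-1)
    return (p-t)@R
def save(n,im,f=1): cv2.imwrite("pics/%s.png"%n,cv2.resize(im,None,fx=f,fy=f,interpolation=cv2.INTER_CUBIC)[...,::-1])
E
python3 - <<'E'
from h import *
a,d=imaging.read_camera("top"); save("top0",a,1.5); np.save("d0.npy",d)
b,_=imaging.read_camera("scene"); save("sc0",b,1.2)
for n in ("top","scene"):
    for t,z in (("comb_die",0),("die_back",.01),("die_teeth",.01),("die_stop_end",.01),("die_clamp_end",.01),("fence",0),("clamp_pivot",.012),("clamp_handle",.042)):
        for r in tip_of(n,t)[:2]: print(n,t,round(r["confidence"],2),np.round(r["centre"],1),np.round(ray(n,r["centre"],z),4))
s=robot.observe(); print(s["t"],s["eef_pos"],s["orientation"],s["ft_force"])
E
```

```text
pics
top comb_die 0.96 [190.3 216.7] [0.4555 0.2759 0.    ]
top comb_die 0.16 [177. 230.] [0.4302 0.2993 0.    ]
top die_back 0.61 [205.5 200.7] [0.4846 0.248  0.01  ]
top die_teeth 0.8 [173.8 231.7] [0.4259 0.3034 0.01  ]
top die_stop_end 0.7 [178.4 198.3] [0.4879 0.2983 0.01  ]
top die_stop_end 0.33 [298.9 235.6] [0.4236 0.0744 0.01  ]
top die_clamp_end 0.61 [209.8 233.5] [0.424  0.2377 0.01  ]
top fence 0.56 [242.9 151.7] [0.5831 0.1813 0.    ]
top fence 0.19 [178.3 197.1] [0.4919 0.3001 0.    ]
top clamp_pivot 0.73 [235.7 203.8] [0.4797 0.1919 0.012 ]
top clamp_handle 0.86 [236.9 242.8] [0.4055 0.1869 0.042 ]
top clamp_handle 0.41 [283.7 141.9] [0.592  0.1062 0.042 ]
scene comb_die 0.67 [259.3 267.4] [0.4585 0.2702 0.    ]
scene die_back 0.62 [252.  248.5] [0.4869 0.2433 0.01  ]
scene die_back 0.38 [233.9 198.4] [0.5987 0.1148 0.01  ]
scene die_teeth 0.83 [266.7 278. ] [0.4306 0.2989 0.01  ]
scene die_stop_end 0.8 [230.  267.5] [0.4921 0.3049 0.01  ]
scene die_clamp_end 0.86 [284.5 253.9] [0.4338 0.2297 0.01  ]
scene fence 0.78 [222.7 221.2] [ 0.5819  0.1832 -0.    ]
scene clamp_pivot 0.82 [271.2 233.7] [0.478  0.1908 0.012 ]
scene clamp_pivot 0.55 [314.7 227. ] [0.421  0.1328 0.012 ]
scene clamp_handle 0.92 [314.  228.3] [0.4047 0.1812 0.042 ]
0.9 [0.15992082 0.55233824 0.23132749] [1.40425472e-01 9.90091251e-01 4.33386619e-05 1.33571696e-05] [ 0.53506811 -0.64455427  0.47075006]
```

View pics/top0.png

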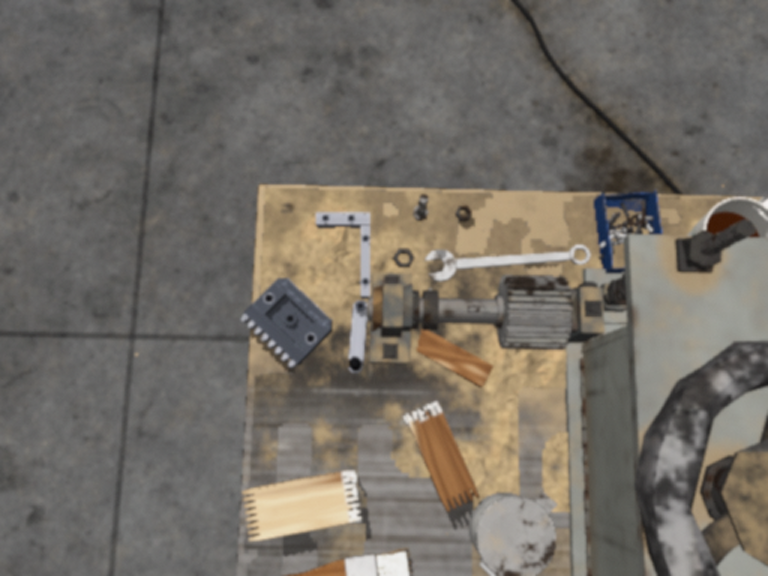

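View pics/sc0.png

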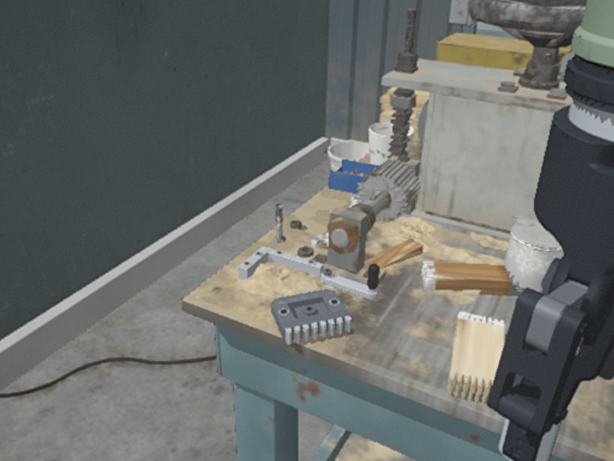

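The top view (1.5x) shows the die at about (287,322), its teeth facing lower-left near the bed edge. The fence corner is at about (364,225), and the open clamp points down the picture with its handle at (355,364). The bearing block is beside the clamp at (395,320). Next I'll get accurate geometry from the depth image.

```bash
cat >> h.py <<'E'
def pts(n,d,box,z0,z1):
    P=cloud(n,d); m=(d>0)&(P[...,0]>box[0])&(P[...,0]<box[1])&(P[...,1]>box[2])&(P[...,1]<box[3])&(P[...,2]>z0)&(P[...,2]<z1)
    return P[m]
def rect(p):
    (c,s,a)=cv2.minAreaRect((p[:,:2]*1000).astype(np.float32)); return np.round(c,1),np.round(s,1),round(a,1)
E
python3 - <<'E'
from h import *
d=np.load("d0.npy")
bed=pts("top",d,(.4,.6,.2,.3),-.02,.01); print("bed z",np.median(bed[:,2]),bed[:,2].std())
p=pts("top",d,(.38,.54,.21,.36),.012,.028); print("die",len(p),rect(p),np.median(p[:,2]),p[:,:2].mean(0))
f=pts("top",d,(.5,.63,.14,.25),.018,.035); print("fence",len(f),rect(f),np.median(f[:,2]))
# fence bar line: x<0.57
b=f[(f[:,0]<.575)]; 
for lo in np.arange(.50,.60,.01):
    q=b[(b[:,0]>=lo)&(b[:,0]<lo+.01)]
    if len(q): print(round(lo,2),q[:,1].min().round(4),q[:,1].max().round(4))
s=f[f[:,1]>.19]
for lo in np.arange(.18,.25,.01):
    q=f[(f[:,1]>=lo)&(f[:,1]<lo+.01)]
    if len(q): print("stop y",round(lo,2),q[:,0].min().round(4),q[:,0].max().round(4))
h=pts("top",d,(.36,.45,.16,.22),.045,.075); print("handle",len(h),h.mean(0))
t=pts("top",d,(.38,.60,.05,.2),.05,.3); print("tall",t.min(0),t.max(0))
e=pts("top",d,(.3,.6,.2,.45),-.02,.01)
for x in (.4,.45,.5,.55):
    q=e[abs(e[:,0]-x)<.01]; print("edge",x,q[:,1].max())
c=pts("top",d,(.38,.50,.165,.22),.005,.02); print("arm",len(c),rect(c))
E
```

```text
bed z 0.005579554910852467 0.0022985794585028527
die 2140 (array([486.6, 255.5]), array([105.7, 136.9]), 47.9) 0.020776247514084925 [0.46522166 0.26598764]
fence 756 (array([549., 190.]), array([98.1, 97.1]), 4.0) 0.027231382919780403
0.5 0.1422 0.2085
0.51 0.1403 0.2089
0.52 0.1738 0.2165
0.53 0.1741 0.2297
0.54 0.1408 0.2211
0.55 0.1745 0.2382
0.56 0.173 0.2348
0.57 0.175 0.2107
stop y 0.18 0.5006 0.596
stop y 0.19 0.5156 0.5966
stop y 0.2 0.506 0.596
stop y 0.21 0.5208 0.5963
stop y 0.22 0.53 0.5957
stop y 0.23 0.5567 0.5953
stop y 0.24 0.5793 0.5946
handle 63 [0.40638358 0.18711156 0.05883325]
tall [0.40028459 0.05015412 0.05000597] [0.59996879 0.19348362 0.11027446]
edge 0.4 0.31965896704231367
edge 0.45 0.32386747913463354
edge 0.5 0.3198394580950516
edge 0.55 0.3194248222780347
arm 1024 (array([440.4, 193.4]), array([119.5,  54.7]), 1.0)
```

```bash
cat >> h.py <<'E'
def planar(n,mask,z):
    v,u=np.nonzero(mask); K,R,t=cal(n); D=np.stack([u,v,np.ones_like(u)],1)@np.linalg.inv(K).T@R; o=-R.T@t
    return o+D*((z-o[2])/D[:,2])[:,None]
E
python3 - <<'E'
from h import *
imaging.read_camera("top"); d=cv2.medianBlur(np.load("d0.npy"),5)
K,R,t=cal("top"); print("cam",-R.T@t)
for k,z in (("comb_die",.02),("fence",.026),("swing_clamp",.017)):
    r=trace("top",k)
    for x in r[:1]:
        m=x["mask"]; p=planar("top",m,z); print(k,x["confidence"],m.sum(),rect(p),p[:,:2].mean(0)); np.save(k+".npy",p)
f=np.load("fence.npy")
for lo in np.arange(.49,.60,.01):
    q=f[(f[:,0]>=lo)&(f[:,0]<lo+.01)]
    if len(q): print(round(lo,2),q[:,1].min().round(4),q[:,1].max().round(4))
for lo in np.arange(.17,.25,.01):
    q=f[(f[:,1]>=lo)&(f[:,1]<lo+.01)]
    if len(q): print("y",round(lo,2),q[:,0].min().round(4),q[:,0].max().round(4))
for z in (.06,.075,.09):
  T=pts("top",d,(.35,.60,.0,.22),z,.3)
  for lo in np.arange(.40,.52,.02):
    q=T[(T[:,0]>=lo)&(T[:,0]<lo+.02)]
    if len(q): print("tall>",z,round(lo,2),len(q),q[:,1].max().round(3),q[:,2].max().round(3))
E
```

```text
cam [0.33632018 0.16678249 0.89130307]
comb_die 0.98 2079 (array([459.8, 270.3]), array([95.8, 74.4]), 46.9) [0.45951211 0.2699691 ]
fence 0.92 1137 (array([496.9, 202.8]), array([200.3,  65.5]), 3.3) [0.51279662 0.19138256]
swing_clamp 0.83 458 (array([442.1, 185.3]), array([18.6, 88.5]), 86.0) [0.44031975 0.18574145]
0.49 0.1731 0.1824
0.5 0.1733 0.1827
0.51 0.1735 0.1829
0.52 0.1738 0.1832
0.53 0.1723 0.1852
0.54 0.1743 0.1837
0.55 0.1745 0.184
0.56 0.1747 0.1843
0.57 0.1769 0.2403
0.58 0.1753 0.2407
0.59 0.1755 0.2409
y 0.17 0.403 0.5967
y 0.18 0.3975 0.5966
y 0.19 0.3992 0.5963
y 0.2 0.5784 0.596
y 0.21 0.5762 0.5958
y 0.22 0.576 0.5956
y 0.23 0.5758 0.5953
y 0.24 0.5776 0.595
tall> 0.06 0.4 22 0.19 0.062
tall> 0.06 0.42 165 0.021 0.106
tall> 0.06 0.44 976 0.174 0.116
tall> 0.06 0.46 1235 0.174 0.118
tall> 0.06 0.48 438 0.171 0.116
tall> 0.06 0.5 49 0.021 0.101
tall> 0.075 0.42 154 0.021 0.106
tall> 0.075 0.44 936 0.174 0.116
tall> 0.075 0.46 1235 0.174 0.118
tall> 0.075 0.48 431 0.171 0.116
tall> 0.075 0.5 47 0.021 0.101
tall> 0.09 0.42 112 0.02 0.106
tall> 0.09 0.44 579 0.169 0.116
tall> 0.09 0.46 1025 0.171 0.118
tall> 0.09 0.48 350 0.168 0.116
tall> 0.09 0.5 36 0.02 0.101
```

```bash
cat >> h.py <<'E'
from scipy.spatial.transform import Rotation as Ro
def tool():
    s=robot.observe(); M=Ro.from_quat(s["orientation"]).as_matrix(); return np.array(s["eef_pos"]),M,s
def to(x,y,z,yaw):
    """delta to world pose, tool down with tool y at yaw deg"""
    p,M,s=tool(); a=np.radians(yaw); ty=np.array([np.cos(a),np.sin(a),0]); tz=np.array([0,0,-1.]); T=np.stack([np.cross(ty,tz),ty,tz],1)
    print("t",round(s["t"],2),"pos",p.round(4),"yaw",round(np.degrees(np.arctan2(M[1,1],M[0,1])),1),"F",np.round(s["ft_force"],1),"-> travel",((M.T@(np.array([x,y,z])-p))*1000).round(1),"rot",Ro.from_matrix(M.T@T).as_rotvec().round(3))
E
python3 - <<'E'
from h import *
to(.4164,.3102,.1,47)
for th in np.radians(45*np.arange(1,9)/8):
    c,s=np.cos(th),np.sin(th); print(round(th,3),"x",round(-35*s+49*c-49,1),"y",round(35*c+49*s-35,1))
E
```

```text
t 1.1 pos [0.1599 0.5523 0.2313] yaw 73.9 F [-0.   0.6  0.4] -> travel [-313.7 -161.3  131.3] rot [ 0.    -0.     0.469]
0.098 x -3.7 y 4.6
0.196 x -7.8 y 8.9
0.295 x -12.3 y 12.7
0.393 x -17.1 y 16.1
0.491 x -22.3 y 19.0
0.589 x -27.7 y 21.3
0.687 x -33.3 y 23.1
0.785 x -39.1 y 24.4
```

>>> servo_tool(moves=[{"rot": [0,0,0.469],"travel": [-313.7,-161.3,131],"jaw": 50},{"rot": [0,0,0.469],"travel": [-313.7,-161.3,131],"jaw": 50},{"rot": [0,0,0.469],"travel": [-313.7,-161.3,131],"jaw": 50},{"rot": [0,0,0.469],"travel": [-313.7,-161.3,131],"jaw": 50},{"rot": [0,0,0.469],"travel": [-313.7,-161.3,131],"jaw": 50},{"rot": [0,0,0.469],"travel": [-313.7,-161.3,131],"jaw": 50},{"rot": [0,0,0.469],"travel": [-313.7,-161.3,131],"jaw": 50},{"rot": [0,0,0.469],"travel": [-313.7,-161.3,131],"jaw": 50}])

```text
t: 1.9
eef_pos: [0.4181, 0.3073, 0.0991]
orientation: [0.368, 0.93, -0.001, -0.0]
ft_force: [0.0, 0.1, -0.4]
gripper_width: 0.0497
```

```bash
python3 -c "
from h import *
to(.4164,.3102,.008,47)
print(tool()[2]['gripper_width'])"
```

```text
t 1.9 pos [0.4181 0.3073 0.0991] yaw 46.8 F [ 0.   0.1 -0.4] -> travel [ 3.3  1.1 91.1] rot [-0.001  0.    -0.003]
0.04972207154251067
```

>>> servo_tool(moves=[{"rot": [0,0,0],"travel": [4,1,30],"jaw": 50},{"rot": [0,0,0],"travel": [4,1,60],"jaw": 50},{"rot": [0,0,0],"travel": [4,1,80],"jaw": 50},{"rot": [0,0,0],"travel": [4,1,93],"jaw": 50},{"rot": [0,0,0],"travel": [4,1,93],"jaw": 50},{"rot": [0,0,0],"travel": [4,1,93],"jaw": 50},{"rot": [0,0,0],"travel": [4,1,93],"jaw": 50},{"rot": [0,0,0],"travel": [4,1,93],"jaw": 50}])

```text
t: 2.7
eef_pos: [0.4152, 0.3143, 0.0086]
orientation: [0.367, 0.93, 0.001, 0.001]
ft_force: [0.1, 0.4, 0.4]
gripper_width: 0.0499
```

```bash
python3 -c "
from h import *
to(.4237,.3034,.008,47)
a,d=imaging.read_camera('scene'); save('sc1',a[150:350,150:400],3)"
```

```text
t 2.7 pos [0.4152 0.3143 0.0086] yaw 47.0 F [0.1 0.4 0.4] -> travel [-13.6  -2.2   0.7] rot [ 0.003  0.001 -0.   ]
```

View pics/sc1.png

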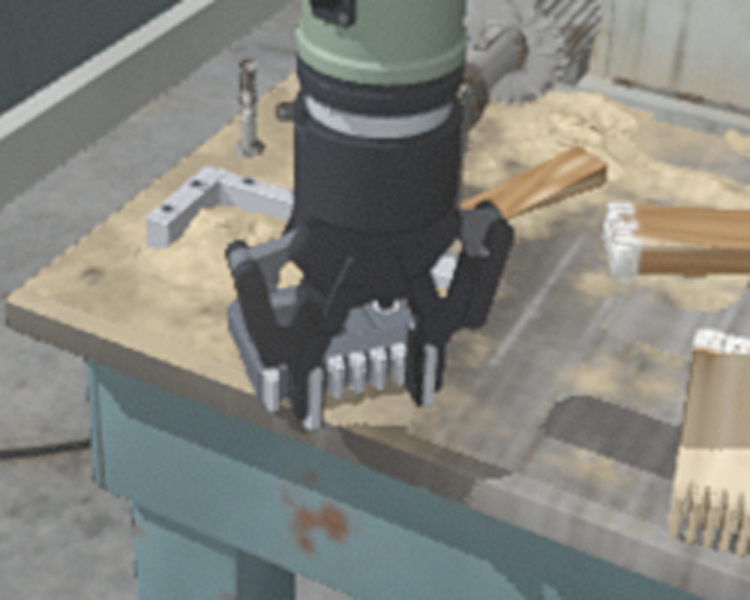

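The fingers straddle the tooth face just outside it, at (310,410) and (430,390). I'll approach and sweep clockwise.

>>> servo_tool(moves=[{"rot": [0,0,0],"travel": [-6,-2,0],"jaw": 50},{"rot": [0,0,0],"travel": [-12,-2,0],"jaw": 50},{"rot": [0,0,0.098],"travel": [-17,2.5,0],"jaw": 50},{"rot": [0,0,0.196],"travel": [-21.5,7,0],"jaw": 50},{"rot": [0,0,0.295],"travel": [-26,10.5,0],"jaw": 50},{"rot": [0,0,0.393],"travel": [-31,14,0],"jaw": 50},{"rot": [0,0,0.393],"travel": [-31,14,0],"jaw": 50},{"rot": [0,0,0.393],"travel": [-31,14,0],"jaw": 50}])

```text
t: 3.55
eef_pos: [0.447, 0.3027, 0.0076]
orientation: [0.541, 0.841, 0.001, 0.0]
ft_force: [0.9, 0.3, 0.6]
gripper_width: 0.0498
```

```bash
cat >> h.py <<'E'
def die(show=None):
    a,d=imaging.read_camera("top")
    r=trace("top","comb_die")
    for x in r[:1]: p=planar("top",x["mask"],.02); print("die",round(x["confidence"],2),x["mask"].sum(),rect(p))
    T={k:ray("top",(tip_of("top",k) or [{"centre":(0,0)}])[0]["centre"],.01)[:2] for k in ("die_back","die_teeth","die_stop_end","die_clamp_end")}
    print({k:v.round(4).tolist() for k,v in T.items()})
    if show: save(show,a[80:280,100:300],3)
E
python3 -c "
from h import *
to(.4237,.3034,.008,47)
die('t2')"
```

```text
t 3.55 pos [0.447  0.3027 0.0076] yaw 24.6 F [0.9 0.3 0.6] -> travel [ 10.3 -20.9  -0.5] rot [ 0.001  0.    -0.392]
die 0.91 1136 (array([475.1, 242.5]), array([95.3, 42.1]), 23.2)
{'die_back': [0.4802, 0.2279], 'die_teeth': [0.5402, 0.0054], 'die_stop_end': [0.5065, 0.2731], 'die_clamp_end': [0.4263, 0.2425]}
```

View pics/t2.png

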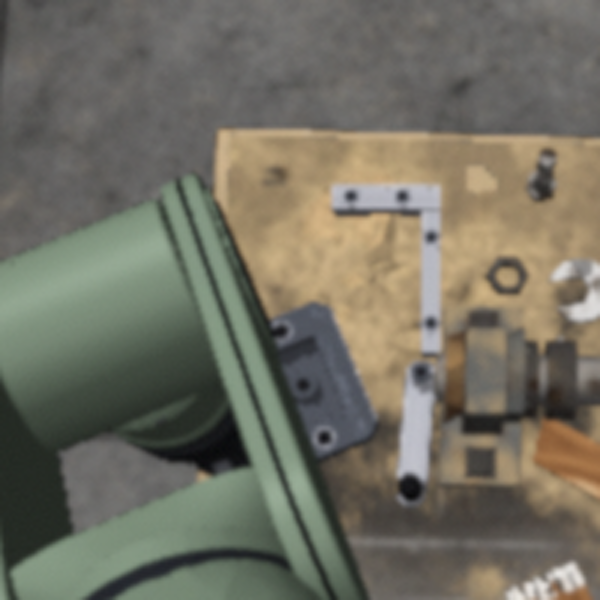

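>>> servo_tool(moves=[{"rot": [0,0,0.098],"travel": [-4,4.6,0],"jaw": 50},{"rot": [0,0,0.196],"travel": [-8,8.9,0],"jaw": 50},{"rot": [0,0,0.295],"travel": [-12.5,12.7,0],"jaw": 50},{"rot": [0,0,0.393],"travel": [-17.5,16.1,0],"jaw": 50},{"rot": [0,0,0.393],"travel": [-17.5,16.1,0],"jaw": 50},{"rot": [0,0,0.393],"travel": [-17.5,16.1,0],"jaw": 50},{"rot": [0,0,0.393],"travel": [0,9,0],"jaw": 50},{"rot": [0,0,0.393],"travel": [0,9,-30],"jaw": 50}])

```text
t: 4.65
eef_pos: [0.4484, 0.3048, 0.0331]
orientation: [0.694, 0.72, -0.006, -0.002]
ft_force: [0.2, 0.1, -0.3]
gripper_width: 0.0501
```

```bash
python3 -c "
from h import *
to(.40,.25,.10,90)
die()
K,R,t=cal('top'); print(R.round(3))"
```

```text
t 4.65 pos [0.4484 0.3048 0.0331] yaw 2.1 F [ 0.2  0.1 -0.3] -> travel [-53.3 -51.2 -66.1] rot [-0.013 -0.005 -1.534]
die 0.52 451 (array([442.7, 184.7]), array([85.8, 18.2]), 1.4)
{'die_back': [0.4717, 0.2118], 'die_teeth': [0.4705, 0.2828], 'die_stop_end': [0.5171, 0.2406], 'die_clamp_end': [0.8822, 0.675]}
[[ 0.019 -1.     0.022]
 [-0.98  -0.023 -0.198]
 [ 0.199 -0.018 -0.98 ]]
```

>>> servo_tool(moves=[{"rot": [0,0,-0.14],"travel": [0,-5,-40],"jaw": 40},{"rot": [0,0,-0.29],"travel": [-10,-15,-55],"jaw": 20},{"rot": [0,0,-0.43],"travel": [-20,-25,-66],"jaw": 20},{"rot": [0,0,-0.58],"travel": [-30,-35,-66],"jaw": 20},{"rot": [0,0,-0.72],"travel": [-40,-45,-66],"jaw": 20},{"rot": [0,0,-0.87],"travel": [-50,-51,-66],"jaw": 20},{"rot": [0,0,-1.01],"travel": [-53,-51,-66],"jaw": 20},{"rot": [0,0,-1.15],"travel": [-53,-51,-66],"jaw": 20}])

```text
t: 5.75
eef_pos: [0.4042, 0.2506, 0.1021]
orientation: [0.19, 0.982, -0.001, -0.001]
ft_force: [0.3, -0.4, 0.2]
gripper_width: 0.0201
```

```bash
python3 -c "
from h import *
to(.398,.247,.10,91.5)
die('t3'); print(tool()[2]['q'])"
```

```text
t 5.75 pos [0.4042 0.2506 0.1021] yaw 68.1 F [ 0.3 -0.4  0.2] -> travel [ 4.4 -5.6  2.1] rot [-0.002 -0.002 -0.408]
die 0.73 1046 (array([499.4, 206. ]), array([196.6,  65.7]), 1.5)
{'die_back': [0.4668, 0.2056], 'die_teeth': [0.8822, 0.675], 'die_stop_end': [0.8822, 0.675], 'die_clamp_end': [0.8822, 0.675]}
[ 3.73989293e-01  1.52645526e-01  1.89668556e+00 -6.79860325e-05
  1.09324565e+00 -8.08195732e-01]
```

View pics/t3.png

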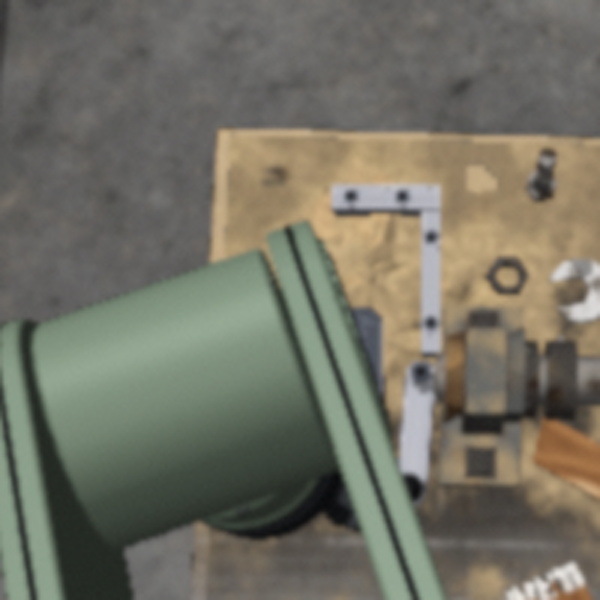

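>>> servo_tool(moves=[{"rot": [0,0,-0.14],"travel": [4,-5,10],"jaw": 20},{"rot": [0,0,-0.28],"travel": [5,-5,30],"jaw": 20},{"rot": [0,0,-0.41],"travel": [5,-5,60],"jaw": 20},{"rot": [0,0,-0.41],"travel": [5,-5,85],"jaw": 20},{"rot": [0,0,-0.41],"travel": [5,-5,95],"jaw": 20},{"rot": [0,0,-0.41],"travel": [5,-5,95],"jaw": 20},{"rot": [0,0,-0.41],"travel": [5,-5,95],"jaw": 20},{"rot": [0,0,-0.41],"travel": [5,-5,95],"jaw": 20}])

```text
t: 6.85
eef_pos: [0.4002, 0.2495, 0.0096]
orientation: [-0.011, 1.0, 0.001, 0.001]
ft_force: [-0.1, 0.2, -1.1]
gripper_width: 0.0198
```

```bash
python3 -c "
from h import *
to(.4135,.247,.007,91.5)
print('back edge',ray('top',(226.7,197),.02))
a,d=imaging.read_camera('scene'); save('sc4',a[150:350,150:400],3)"
```

```text
t 6.85 pos [0.4002 0.2495 0.0096] yaw 91.3 F [-0.1  0.2 -1.1] -> travel [-13.2  -2.8   2.6] rot [ 0.001  0.003 -0.003]
back edge [0.49068108 0.20852278 0.02      ]
```

View pics/sc4.png

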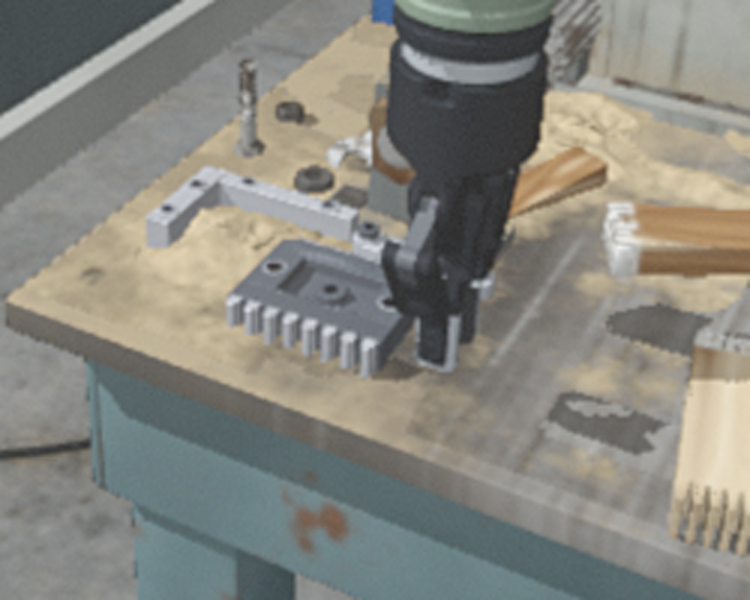

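The die is now about parallel to the fence, with the fingers behind its clamp end at (440,330). I'll push it along towards the stop.

>>> servo_tool(moves=[{"rot": [0,0,0],"travel": [-7,-2,1],"jaw": 20},{"rot": [0,0,0],"travel": [-13,-2,1],"jaw": 20},{"rot": [0,0,0],"travel": [-19,-2,1],"jaw": 20},{"rot": [0,0,0],"travel": [-25,-2,1],"jaw": 20},{"rot": [0,0,0],"travel": [-31,-2,1],"jaw": 20},{"rot": [0,0,0],"travel": [-37,-2,1],"jaw": 20},{"rot": [0,0,0],"travel": [-43,-2,1],"jaw": 20},{"rot": [0,0,0],"travel": [-49,-2,1],"jaw": 20}])

```text
t: 7.7
eef_pos: [0.4444, 0.2475, 0.0066]
orientation: [-0.011, 1.0, -0.001, -0.004]
ft_force: [-8.5, 0.3, 6.4]
gripper_width: 0.0202
```

```bash
python3 -c "
from h import *
to(.4685,.247,.007,91.5)
imaging.read_camera('scene')
r=trace('scene','comb_die')[0]; p=planar('scene',r['mask'],.02); print(r['confidence'],rect(p))
for k in ('die_back','die_teeth','die_stop_end','die_clamp_end'):
  for x in tip_of('scene',k)[:1]: print(k,ray('scene',x['centre'],.01).round(4),round(x['confidence'],2))"
```

```text
t 7.7 pos [0.4444 0.2475 0.0066] yaw 91.3 F [-8.5  0.3  6.4] -> travel [-24.1  -1.1  -0.6] rot [-0.002 -0.009 -0.003]
0.67 (array([495.6, 254. ]), array([ 92.3, 104.9]), 87.2)
die_back [0.5106 0.1948 0.01  ] 0.8
die_teeth [0.4962 0.2865 0.01  ] 0.76
die_stop_end [0.5517 0.246  0.01  ] 0.68
die_clamp_end [0.4519 0.2456 0.01  ] 0.81
```

>>> servo_tool(moves=[{"rot": [0,0,0],"travel": [-4,0,-2],"jaw": 20},{"rot": [0,0,0],"travel": [-8,0,-2],"jaw": 20},{"rot": [0,0,0],"travel": [-12,0,-2],"jaw": 20},{"rot": [0,0,0],"travel": [-16,0,-2],"jaw": 20},{"rot": [0,0,0],"travel": [-19,0,-2],"jaw": 20},{"rot": [0,0,0],"travel": [-21,0,-2],"jaw": 20},{"rot": [0,0,0],"travel": [-21,0,-2],"jaw": 20},{"rot": [0,0,0],"travel": [-10,0,-2],"jaw": 20}])

```text
t: 8.8
eef_pos: [0.4607, 0.2488, 0.0103]
orientation: [-0.011, 1.0, 0.001, 0.003]
ft_force: [0.4, -0.2, -0.0]
gripper_width: 0.0195
```

```bash
cat >> h.py <<'E'
def both(show=None):
    for n in ("scene","top"):
        a,_=imaging.read_camera(n)
        for k in ('die_back','die_teeth','die_stop_end','die_clamp_end'):
            for x in tip_of(n,k)[:1]: print(n,k,ray(n,x['centre'],.01)[:2].round(4),round(x['confidence'],2))
        if show and n in show: save(show[n],a[80:280,100:300] if n=="top" else a[150:350,150:400],3)
E
python3 -c "
from h import *
to(.4685,.247,.007,91.5)
both({'scene':'sc5'})"
```

```text
t 8.8 pos [0.4607 0.2488 0.0103] yaw 91.3 F [ 0.4 -0.2 -0. ] -> travel [-7.7 -2.   3.4] rot [ 0.001  0.005 -0.004]
scene die_back [0.5288 0.1966] 0.83
scene die_teeth [0.5256 0.2873] 0.84
scene die_stop_end [0.5689 0.2527] 0.82
scene die_clamp_end [0.4844 0.2396] 0.9
top die_teeth [0.525  0.2457] 0.68
top die_stop_end [0.5733 0.2396] 0.49
```

View pics/sc5.png

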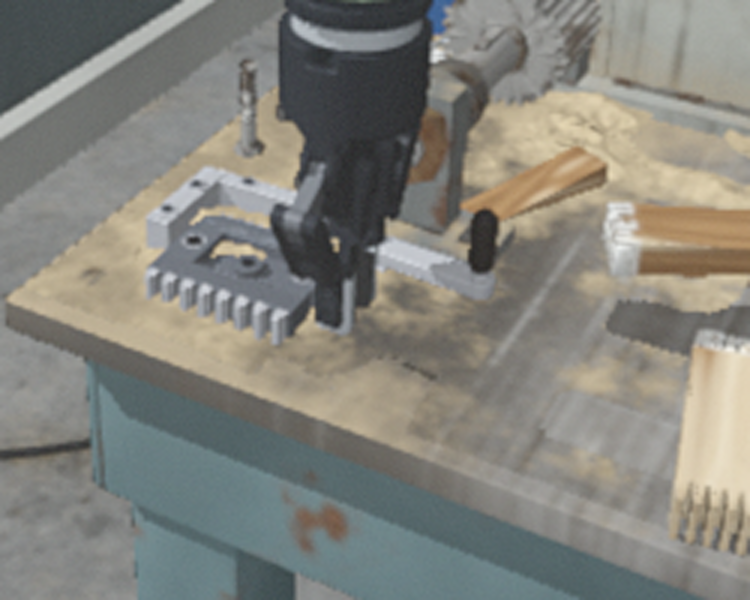

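>>> servo_tool(moves=[{"rot": [0,0,0],"travel": [-10,0,-40],"jaw": 20},{"rot": [0,0,0.14],"travel": [-12,10,-70],"jaw": 30},{"rot": [0,0,0.29],"travel": [-20,30,-75],"jaw": 50},{"rot": [0,0,0.44],"travel": [-40,45,-75],"jaw": 50},{"rot": [0,0,0.58],"travel": [-60,60,-75],"jaw": 50},{"rot": [0,0,0.73],"travel": [-66,64,-75],"jaw": 50},{"rot": [0,0,0.88],"travel": [-66,64,-75],"jaw": 50},{"rot": [0,0,1.02],"travel": [-66,64,-75],"jaw": 50}])

```text
t: 10.1
eef_pos: [0.5227, 0.314, 0.084]
orientation: [0.481, 0.877, -0.0, -0.0]
ft_force: [-0.2, 0.1, -0.2]
gripper_width: 0.05
```

```bash
python3 -c "
from h import *
to(.525,.312,.009,1.8)"
```

```text
t 10.1 pos [0.5227 0.314  0.084 ] yaw 32.6 F [-0.2  0.1 -0.2] -> travel [-3.   0.9 75. ] rot [-0.     0.     0.537]
```

>>> servo_tool(moves=[{"rot": [0,0,0.14],"travel": [-2,1,10],"jaw": 50},{"rot": [0,0,0.28],"travel": [-2,1,20],"jaw": 50},{"rot": [0,0,0.42],"travel": [-2,1,30],"jaw": 50},{"rot": [0,0,0.537],"travel": [-2,1,50],"jaw": 50},{"rot": [0,0,0.537],"travel": [-2,1,70],"jaw": 50},{"rot": [0,0,0.537],"travel": [-2,1,75],"jaw": 50},{"rot": [0,0,0.537],"travel": [-2,1,75],"jaw": 50},{"rot": [0,0,0.537],"travel": [-2,1,75],"jaw": 50}])

```text
t: 10.9
eef_pos: [0.525, 0.313, 0.01]
orientation: [0.694, 0.72, 0.001, 0.0]
ft_force: [0.9, -0.8, 0.7]
gripper_width: 0.0499
```

```bash
python3 -c "
from h import *
to(.525,.295,.009,1.8)
a,d=imaging.read_camera('scene'); save('sc6',a[150:350,150:400],3)"
```

```text
t 10.9 pos [0.525 0.313 0.01 ] yaw 2.1 F [ 0.9 -0.8  0.7] -> travel [-18.   -0.7   1. ] rot [ 0.001 -0.     0.006]
```

View pics/sc6.png

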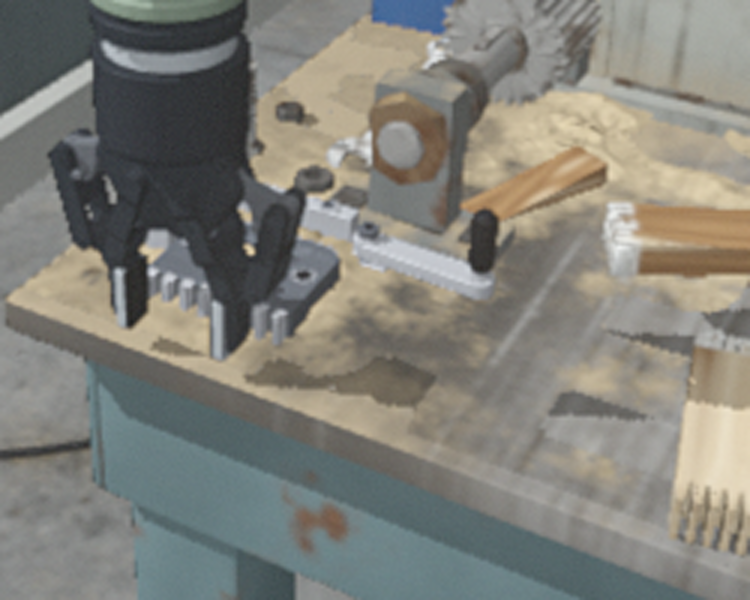

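The fingers face the teeth and are well clear of everything else. I'll push towards the fence.

>>> servo_tool(moves=[{"rot": [0,0,0],"travel": [-8,0,1],"jaw": 50},{"rot": [0,0,0],"travel": [-15,0,1],"jaw": 50},{"rot": [0,0,0],"travel": [-20,0,1],"jaw": 50},{"rot": [0,0,0],"travel": [-25,0,1],"jaw": 50},{"rot": [0,0,0],"travel": [-30,0,1],"jaw": 50},{"rot": [0,0,0],"travel": [-35,0,1],"jaw": 50},{"rot": [0,0,0],"travel": [-39,0,1],"jaw": 50},{"rot": [0,0,0],"travel": [-39,0,1],"jaw": 50}])

```text
t: 11.75
eef_pos: [0.5268, 0.2753, 0.0091]
orientation: [0.695, 0.719, 0.002, -0.001]
ft_force: [0.5, 9.0, -0.2]
gripper_width: 0.0502
```

>>> servo_tool(moves=[{"rot": [0,0,0],"travel": [-1,0,0],"jaw": 50},{"rot": [0,0,0],"travel": [-2,0,0],"jaw": 50},{"rot": [0,0,0],"travel": [-2.5,0,0],"jaw": 50},{"rot": [0,0,0],"travel": [-3,0,0],"jaw": 50},{"rot": [0,0,0],"travel": [-3.5,0,0],"jaw": 50},{"rot": [0,0,0],"travel": [-4,0,0],"jaw": 50},{"rot": [0,0,0],"travel": [-4,0,0],"jaw": 50},{"rot": [0,0,0],"travel": [-4,0,0],"jaw": 50}])

```text
t: 12.55
eef_pos: [0.5278, 0.2742, 0.0101]
orientation: [0.695, 0.719, 0.005, -0.001]
ft_force: [-0.6, 15.4, 2.2]
gripper_width: 0.0499
```

>>> servo_tool(moves=[{"rot": [0,0,0],"travel": [-1,0,0],"jaw": 50},{"rot": [0,0,0],"travel": [-2,0,0],"jaw": 50},{"rot": [0,0,0],"travel": [-3,0,0],"jaw": 50},{"rot": [0,0,0],"travel": [-4,0,0],"jaw": 50},{"rot": [0,0,0],"travel": [-5,0,0],"jaw": 50},{"rot": [0,0,0],"travel": [-5,0,0],"jaw": 50},{"rot": [0,0,0],"travel": [-5,0,0],"jaw": 50},{"rot": [0,0,0],"travel": [-5,0,0],"jaw": 50}])

```text
t: 13.35
eef_pos: [0.5297, 0.2725, 0.0113]
orientation: [0.695, 0.719, 0.009, -0.002]
ft_force: [2.4, 24.1, 2.7]
gripper_width: 0.05
```

```bash
python3 -c "
from h import *
to(.525,.269,.009,1.8); print(tool()[2]['wrist_torque'])
both({'scene':'sc7'})"
```

```text
t 13.35 pos [0.5297 0.2725 0.0113] yaw 1.9 F [ 2.4 24.1  2.7] -> travel [-3.4 -4.8  2.2] rot [ 0.01  -0.015  0.001]
[ 3.84021071 -0.12065399 -0.60597789]
scene die_back [0.5294 0.1678] 0.96
scene die_teeth [0.5286 0.265 ] 0.71
scene die_stop_end [0.5792 0.2235] 0.93
scene die_clamp_end [0.4834 0.223 ] 0.87
top die_back [0.5233 0.1827] 0.81
top die_teeth [0.5252 0.2625] 0.68
top die_stop_end [0.5758 0.2215] 0.6
```

View pics/sc7.png

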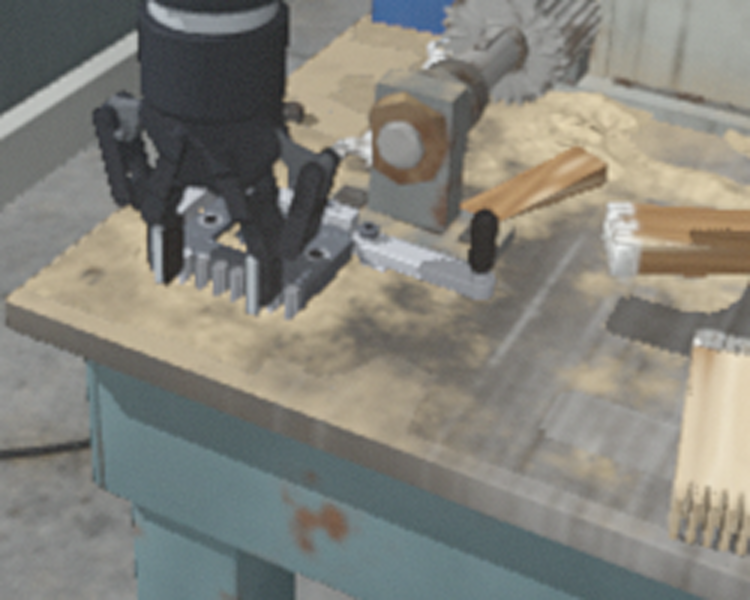

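>>> servo_tool(moves=[{"rot": [0,0,0],"travel": [15,0,0],"jaw": 50},{"rot": [0,0,0],"travel": [20,0,-40],"jaw": 50},{"rot": [0,0,-0.14],"travel": [15,-10,-75],"jaw": 30},{"rot": [0,0,-0.28],"travel": [0,-30,-90],"jaw": 20},{"rot": [0,0,-0.43],"travel": [-10,-50,-90],"jaw": 20},{"rot": [0,0,-0.58],"travel": [-20,-70,-90],"jaw": 20},{"rot": [0,0,-0.72],"travel": [-30,-77,-90],"jaw": 20},{"rot": [0,0,-0.87],"travel": [-36,-77,-90],"jaw": 20}])

```text
t: 14.65
eef_pos: [0.4482, 0.2238, 0.0974]
orientation: [0.323, 0.946, -0.002, -0.001]
ft_force: [0.1, 0.7, -0.3]
gripper_width: 0.0199
```

```bash
python3 -c "
from h import *
to(.452,.232,.010,91.5)"
```

```text
t 14.65 pos [0.4482 0.2238 0.0974] yaw 52.3 F [ 0.1  0.7 -0.3] -> travel [ 2.   9.3 87.3] rot [-0.004 -0.002 -0.683]
```

>>> servo_tool(moves=[{"rot": [0,0,-0.14],"travel": [2,9,0],"jaw": 20},{"rot": [0,0,-0.28],"travel": [2,9,0],"jaw": 20},{"rot": [0,0,-0.42],"travel": [2,9,0],"jaw": 20},{"rot": [0,0,-0.56],"travel": [2,9,15],"jaw": 20},{"rot": [0,0,-0.683],"travel": [2,9,35],"jaw": 20},{"rot": [0,0,-0.683],"travel": [2,9,60],"jaw": 20},{"rot": [0,0,-0.683],"travel": [2,9,80],"jaw": 20},{"rot": [0,0,-0.683],"travel": [2,9,87],"jaw": 20}])

```text
t: 15.45
eef_pos: [0.4519, 0.2323, 0.0086]
orientation: [-0.01, 1.0, -0.002, -0.003]
ft_force: [-0.1, 0.7, -0.8]
gripper_width: 0.02
```

>>> servo_tool(moves=[{"rot": [0,0,0],"travel": [-4,0,0],"jaw": 20},{"rot": [0,0,0],"travel": [-8,0,0],"jaw": 20},{"rot": [0,0,0],"travel": [-11,0,0],"jaw": 20},{"rot": [0,0,0],"travel": [-14,0,0],"jaw": 20},{"rot": [0,0,0],"travel": [-16,0,0],"jaw": 20},{"rot": [0,0,0],"travel": [-18,0,0],"jaw": 20},{"rot": [0,0,0],"travel": [-20,0,0],"jaw": 20},{"rot": [0,0,0],"travel": [-20,0,0],"jaw": 20}])

```text
t: 16.25
eef_pos: [0.4732, 0.2345, 0.011]
orientation: [-0.01, 1.0, -0.0, -0.001]
ft_force: [-4.1, 0.4, 3.1]
gripper_width: 0.0196
```

```bash
python3 -c "
from h import *
to(.474,.232,.010,91.5)"
```

```text
t 16.25 pos [0.4732 0.2345 0.011 ] yaw 91.1 F [-4.1  0.4  3.1] -> travel [-0.8 -2.5  1. ] rot [-0.    -0.003 -0.007]
```

>>> servo_tool(moves=[{"rot": [0,0,0],"travel": [-1,0,0],"jaw": 20},{"rot": [0,0,0],"travel": [-2,0,0],"jaw": 20},{"rot": [0,0,0],"travel": [-3,0,0],"jaw": 20},{"rot": [0,0,0],"travel": [-4,0,0],"jaw": 20},{"rot": [0,0,0],"travel": [-5,0,0],"jaw": 20},{"rot": [0,0,0],"travel": [-6,0,0],"jaw": 20},{"rot": [0,0,0],"travel": [-6,0,0],"jaw": 20},{"rot": [0,0,0],"travel": [-6,0,0],"jaw": 20}])

```text
t: 17.05
eef_pos: [0.4768, 0.2343, 0.0106]
orientation: [-0.01, 1.0, -0.001, -0.004]
ft_force: [-8.5, -0.8, 7.8]
gripper_width: 0.0199
```

>>> servo_tool(moves=[{"rot": [0,0,0],"travel": [-1,0,0],"jaw": 20},{"rot": [0,0,0],"travel": [-2,0,0],"jaw": 20},{"rot": [0,0,0],"travel": [-3,0,0],"jaw": 20},{"rot": [0,0,0],"travel": [-4,0,0],"jaw": 20},{"rot": [0,0,0],"travel": [-4,0,0],"jaw": 20},{"rot": [0,0,0],"travel": [-4,0,0],"jaw": 20},{"rot": [0,0,0],"travel": [-4,0,0],"jaw": 20},{"rot": [0,0,0],"travel": [-4,0,0],"jaw": 20}])

```text
t: 17.85
eef_pos: [0.4769, 0.2341, 0.0102]
orientation: [-0.009, 1.0, -0.001, -0.008]
ft_force: [-16.7, -1.5, 15.2]
gripper_width: 0.0198
```

```bash
python3 -c "
from h import *
to(.474,.232,.010,91.5)
both({'scene':'sc8','top':'t8'})"
```

```text
t 17.85 pos [0.4769 0.2341 0.0102] yaw 91.1 F [-16.7  -1.5  15.2] -> travel [ 3.  -2.   0.2] rot [-0.002 -0.016 -0.007]
scene die_back [0.5366 0.1705] 0.87
scene die_stop_end [0.577  0.2301] 0.58
scene die_clamp_end [0.4905 0.22  ] 0.63
top die_back [0.5275 0.1897] 0.6
top die_teeth [0.4223 0.0763] 0.21
top die_stop_end [0.5291 0.2274] 0.72
top die_clamp_end [0.5368 0.1304] 0.48
```

>>> servo_tool(moves=[{"rot": [0,0,0],"travel": [12,0,0],"jaw": 20},{"rot": [0,0,0],"travel": [25,0,-10],"jaw": 20},{"rot": [0,0,0],"travel": [30,0,-50],"jaw": 5},{"rot": [0,0,0],"travel": [45,0,-90],"jaw": 0},{"rot": [0,0,0],"travel": [84,-20,-95],"jaw": 0},{"rot": [0,0,0],"travel": [84,-60,-95],"jaw": 0},{"rot": [0,0,0],"travel": [84,-80,-95],"jaw": 0},{"rot": [0,0,0],"travel": [84,-80,-95],"jaw": 0}])

```text
t: 19.15
eef_pos: [0.4026, 0.1516, 0.1067]
orientation: [-0.008, 1.0, -0.0, 0.001]
ft_force: [0.6, 0.5, 0.0]
gripper_width: 0.0004
```

```bash
python3 -c "
from h import *
to(.398,.155,.048,91.5)
a,_=imaging.read_camera('top'); save('t9',a[110:250,140:280],4)
for k,z in (('comb_die',.02),('swing_clamp',.017),('fence',.026)):
  for x in trace('top',k)[:1]: p=planar('top',x['mask'],z); print(k,round(x['confidence'],2),x['mask'].sum(),rect(p))
both()"
```

```text
t 19.15 pos [0.4026 0.1516 0.1067] yaw 90.9 F [0.6 0.5 0. ] -> travel [ 4.7  3.5 58.7] rot [-0.001  0.003 -0.01 ]
comb_die 0.87 1211 (array([534.7, 222.7]), array([89.9, 77.5]), 0.3)
fence 0.6 462 (array([560.5, 206.5]), array([70.7, 63.4]), 1.4)
scene die_back [0.5411 0.1696] 0.61
scene die_teeth [0.5327 0.2665] 0.56
scene die_stop_end [0.5778 0.232 ] 0.85
scene die_clamp_end [0.4837 0.2238] 0.65
top die_back [0.5341 0.1878] 0.88
top die_teeth [0.53   0.2641] 0.9
top die_stop_end [0.573  0.2231] 0.81
```

View pics/t9.png

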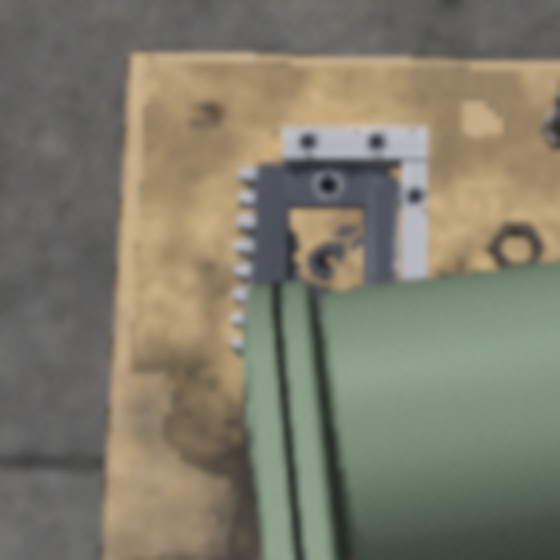

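```bash
python3 - <<'E'
from h import *
a,_=imaging.read_camera("top"); g=cv2.cvtColor(a,cv2.COLOR_RGB2GRAY).astype(float)
m=trace("top","comb_die")[0]["mask"]
print("mask left/right by row", [(v,np.nonzero(m[v])[0].min(),np.nonzero(m[v])[0].max()) for v in range(152,198,3) if m[v].any()])
for v in range(150,180,3): print(v, g[v,196:250].astype(int).tolist())
E
```

```text
mask left/right by row [(152, np.int64(201), np.int64(237)), (155, np.int64(200), np.int64(240)), (158, np.int64(200), np.int64(241)), (161, np.int64(201), np.int64(241)), (164, np.int64(200), np.int64(240)), (167, np.int64(200), np.int64(240)), (170, np.int64(200), np.int64(240)), (173, np.int64(200), np.int64(240)), (176, np.int64(199), np.int64(239)), (179, np.int64(199), np.int64(238)), (182, np.int64(217), np.int64(221))]
150 [145, 148, 153, 158, 162, 168, 169, 165, 152, 143, 142, 140, 136, 131, 118, 97, 85, 79, 77, 75, 70, 65, 70, 72, 76, 78, 78, 79, 79, 79, 77, 77, 78, 80, 81, 82, 80, 78, 77, 79, 82, 83, 86, 97, 133, 164, 165, 164, 165, 166, 158, 142, 131, 127]
153 [156, 157, 159, 166, 174, 176, 172, 156, 121, 93, 85, 83, 83, 83, 83, 82, 77, 67, 66, 70, 74, 78, 91, 106, 107, 90, 93, 104, 102, 87, 74, 66, 64, 69, 70, 76, 78, 78, 74, 70, 77, 96, 124, 147, 172, 189, 187, 183, 184, 183, 171, 147, 136, 136]
156 [158, 158, 155, 149, 140, 118, 93, 87, 88, 87, 85, 83, 83, 81, 84, 86, 88, 87, 86, 86, 87, 96, 110, 103, 61, 30, 29, 55, 98, 117, 97, 85, 85, 87, 84, 88, 90, 92, 89, 86, 85,
[... 1146 characters left out ...]
 81, 78, 67, 50, 62, 103, 146, 165, 166, 150, 129, 112, 96, 90, 89, 91, 98, 117, 123, 111, 118, 122, 105, 101, 99, 88, 85, 86, 92, 120, 149, 168, 182, 185, 185, 186, 186, 179, 167, 163, 167]
174 [157, 162, 160, 147, 127, 110, 91, 84, 83, 82, 81, 81, 80, 80, 79, 67, 62, 101, 142, 155, 139, 103, 78, 57, 47, 74, 102, 106, 96, 105, 133, 152, 162, 166, 145, 112, 104, 100, 89, 84, 85, 93, 119, 150, 169, 183, 185, 185, 185, 186, 181, 173, 171, 170]
177 [135, 141, 156, 175, 182, 177, 149, 108, 87, 84, 83, 79, 79, 81, 79, 65, 52, 68, 103, 134, 141, 117, 88, 75, 67, 70, 87, 118, 145, 150, 148, 145, 145, 147, 135, 109, 104, 99, 89, 86, 86, 91, 122, 151, 170, 183, 184, 183, 182, 180, 169, 153, 142, 133]
```

The die's end sits on the stop, with its end edge at about (330,165) and the fence face at about (402,220). Its yaw reads about 1° clockwise of the fence, probably from the off-centre end push. I'll re-press the teeth, biased to the clamp end, before clamping.

>>> servo_tool(moves=[{"rot": [0,0,0.14],"travel": [0,50,0],"jaw": 20},{"rot": [0,0,0.29],"travel": [0,100,0],"jaw": 50},{"rot": [0,0,0.44],"travel": [-20,140,0],"jaw": 50},{"rot": [0,0,0.58],"travel": [-60,150,0],"jaw": 50},{"rot": [0,0,0.73],"travel": [-100,150,0],"jaw": 50},{"rot": [0,0,0.88],"travel": [-110,150,0],"jaw": 50},{"rot": [0,0,1.03],"travel": [-110,150,0],"jaw": 50},{"rot": [0,0,1.18],"travel": [-110,150,0],"jaw": 50}])

```text
t: 20.75
eef_pos: [0.5096, 0.3052, 0.1058]
orientation: [0.536, 0.844, -0.0, -0.0]
ft_force: [-1.1, -0.4, 0.2]
gripper_width: 0.0502
```

```bash
python3 -c "
from h import *
to(.514,.298,.010,1.7)"
```

```text
t 20.75 pos [0.5096 0.3052 0.1058] yaw 25.2 F [-1.1 -0.4  0.2] -> travel [-8.4  0.9 95.8] rot [-0.     0.     0.409]
```

>>> servo_tool(moves=[{"rot": [0,0,0.14],"travel": [-7,1,20],"jaw": 50},{"rot": [0,0,0.28],"travel": [-7,1,40],"jaw": 50},{"rot": [0,0,0.4],"travel": [-7,1,60],"jaw": 50},{"rot": [0,0,0.4],"travel": [-7,1,80],"jaw": 50},{"rot": [0,0,0.4],"travel": [-7,1,95],"jaw": 50},{"rot": [0,0,0.4],"travel": [-7,1,95],"jaw": 50},{"rot": [0,0,0.4],"travel": [-7,1,95],"jaw": 50},{"rot": [0,0,0.4],"travel": [-7,1,95],"jaw": 50}])

```text
t: 21.55
eef_pos: [0.5141, 0.2999, 0.0125]
orientation: [0.691, 0.723, 0.001, 0.0]
ft_force: [0.6, 0.0, 0.6]
gripper_width: 0.0499
```

>>> servo_tool(moves=[{"rot": [0,0,0],"travel": [-8,0,0],"jaw": 50},{"rot": [0,0,0],"travel": [-14,0,0],"jaw": 50},{"rot": [0,0,0],"travel": [-19,0,0],"jaw": 50},{"rot": [0,0,0],"travel": [-23,0,0],"jaw": 50},{"rot": [0,0,0],"travel": [-25,0,0],"jaw": 50},{"rot": [0,0,0],"travel": [-27,0,0],"jaw": 50},{"rot": [0,0,0],"travel": [-29,0,0],"jaw": 50},{"rot": [0,0,0],"travel": [-29,0,0],"jaw": 50}])

```text
t: 22.35
eef_pos: [0.5132, 0.2715, 0.0112]
orientation: [0.691, 0.723, -0.0, -0.001]
ft_force: [-3.7, 4.7, 2.4]
gripper_width: 0.0502
```

>>> servo_tool(moves=[{"rot": [0,0,0],"travel": [-1,0,0],"jaw": 50},{"rot": [0,0,0],"travel": [-2,0,0],"jaw": 50},{"rot": [0,0,0],"travel": [-3,0,0],"jaw": 50},{"rot": [0,0,0],"travel": [-4,0,0],"jaw": 50},{"rot": [0,0,0],"travel": [-5,0,0],"jaw": 50},{"rot": [0,0,0],"travel": [-5,0,0],"jaw": 50},{"rot": [0,0,0],"travel": [-5,0,0],"jaw": 50},{"rot": [0,0,0],"travel": [-5,0,0],"jaw": 50}])

```text
t: 23.15
eef_pos: [0.5134, 0.2708, 0.0115]
orientation: [0.691, 0.723, 0.003, -0.003]
ft_force: [-2.5, 16.7, -0.4]
gripper_width: 0.0501
```

```bash
python3 -c "
from h import *
to(.514,.298,.010,1.7)"
```

```text
t 23.15 pos [0.5134 0.2708 0.0115] yaw 2.6 F [-2.5 16.7 -0.4] -> travel [27.1  1.8  1.8] rot [-0.    -0.009  0.015]
```

>>> servo_tool(moves=[{"rot": [0,0,0],"travel": [12,0,0],"jaw": 50},{"rot": [0,0,0],"travel": [20,0,-40],"jaw": 50},{"rot": [0,0,-0.14],"travel": [20,-10,-85],"jaw": 30},{"rot": [0,0,-0.28],"travel": [10,-45,-97],"jaw": 10},{"rot": [0,0,-0.43],"travel": [0,-85,-97],"jaw": 0},{"rot": [0,0,-0.58],"travel": [-15,-115,-97],"jaw": 0},{"rot": [0,0,-0.72],"travel": [-50,-116,-97],"jaw": 0},{"rot": [0,0,-0.87],"travel": [-60,-116,-97],"jaw": 0}])

```text
t: 23.95
eef_pos: [0.4001, 0.198, 0.1081]
orientation: [0.319, 0.948, -0.001, 0.0]
ft_force: [1.0, 0.4, -0.5]
gripper_width: 0.0
```

```bash
python3 -c "
from h import *
to(.397,.155,.10,91.5)
both()
for n in ('top','scene'):
  for x in tip_of(n,'clamp_handle')[:1]: print(ray(n,x['centre'],.042),x['confidence'])"
```

```text
t 23.95 pos [0.4001 0.198  0.1081] yaw 52.8 F [ 1.   0.4 -0.5] -> travel [-23.5 -36.1   8.2] rot [-0.003  0.    -0.675]
scene die_back [0.5411 0.1692] 0.61
scene die_teeth [0.5301 0.26  ] 0.63
scene die_stop_end [0.579  0.2245] 0.97
scene die_clamp_end [0.4896 0.2181] 0.74
top die_back [0.5294 0.1851] 0.71
top die_teeth [0.5275 0.2613] 0.85
top die_stop_end [0.5765 0.2225] 0.87
[0.4089786  0.17700475 0.042     ] 0.7
```

>>> servo_tool(moves=[{"rot": [0,0,-0.14],"travel": [-23,-36,5],"jaw": 0},{"rot": [0,0,-0.28],"travel": [-23,-36,5],"jaw": 0},{"rot": [0,0,-0.42],"travel": [-23,-36,5],"jaw": 0},{"rot": [0,0,-0.56],"travel": [-23,-36,20],"jaw": 0},{"rot": [0,0,-0.675],"travel": [-23,-36,40],"jaw": 0},{"rot": [0,0,-0.675],"travel": [-23,-36,60],"jaw": 0},{"rot": [0,0,-0.675],"travel": [-23,-36,60],"jaw": 0},{"rot": [0,0,-0.675],"travel": [-23,-36,60],"jaw": 0}])

```text
t: 25.35
eef_pos: [0.3975, 0.1577, 0.0482]
orientation: [-0.01, 1.0, -0.0, -0.0]
ft_force: [0.8, 0.6, 1.2]
gripper_width: -0.0002
```

```bash
python3 -c "
from h import *
to(.402,.199,.048,91.5)
a,d=imaging.read_camera('scene'); save('sc10',a[150:350,150:400],3)"
```

```text
t 25.35 pos [0.3975 0.1577 0.0482] yaw 91.1 F [0.8 0.6 1.2] -> travel [-5.3 41.2  0.2] rot [-0.    -0.001 -0.006]
```

View pics/sc10.png

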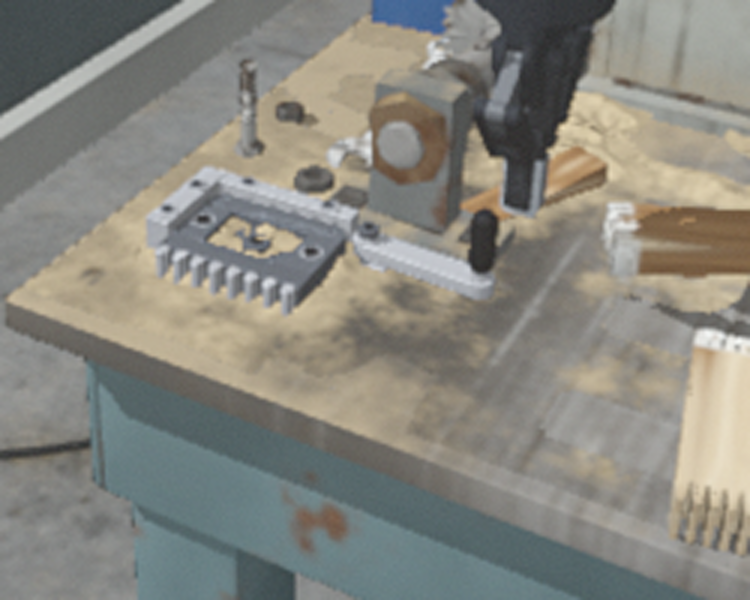

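The die sits square against the fence and stop, at (250,230). The closed finger is behind the handle, at (520,200) against the handle at (482,240). I'll swing the clamp now.

>>> servo_tool(moves=[{"rot": [0,0,0],"travel": [-2,6,0],"jaw": 0},{"rot": [0,0,0],"travel": [-3,12,0],"jaw": 0},{"rot": [0,0,0],"travel": [-3,18,0],"jaw": 0},{"rot": [0,0,0],"travel": [-4,24,0],"jaw": 0},{"rot": [0,0,0],"travel": [-4,30,0],"jaw": 0},{"rot": [0,0,0],"travel": [-5,36,0],"jaw": 0},{"rot": [0,0,0],"travel": [-6,41,0],"jaw": 0},{"rot": [0,0,0],"travel": [-9,47,0],"jaw": 0}])

```text
t: 26.2
eef_pos: [0.4046, 0.2051, 0.0478]
orientation: [-0.01, 1.0, -0.0, -0.001]
ft_force: [-1.7, -1.0, 1.6]
gripper_width: 0.0002
```

```bash
python3 -c "
from h import *
to(.418,.2285,.048,91.5)
for n in ('top','scene'):
  imaging.read_camera(n)
  for x in tip_of(n,'clamp_handle')[:2]: print(n,ray(n,x['centre'],.042).round(4),x['confidence'])"
```

```text
t 26.2 pos [0.4046 0.2051 0.0478] yaw 91.1 F [-1.7 -1.   1.6] -> travel [-13.8  23.1  -0.3] rot [-0.    -0.003 -0.006]
scene [0.4167 0.2189 0.042 ] 0.61
```

>>> servo_tool(moves=[{"rot": [0,0,0],"travel": [-3,6,0],"jaw": 0},{"rot": [0,0,0],"travel": [-6,12,0],"jaw": 0},{"rot": [0,0,0],"travel": [-10,18,2],"jaw": 0},{"rot": [0,0,0],"travel": [-14,23,5],"jaw": 0},{"rot": [0,0,0],"travel": [-20,29,7],"jaw": 0},{"rot": [0,0,0],"travel": [-26,34,7],"jaw": 0},{"rot": [0,0,0],"travel": [-32,38,7],"jaw": 0},{"rot": [0,0,0],"travel": [-38,41,7],"jaw": 0}])

```text
t: 27.2
eef_pos: [0.4431, 0.2469, 0.0409]
orientation: [-0.01, 1.0, -0.0, -0.0]
ft_force: [-1.0, -0.4, -0.2]
gripper_width: 0.0
```

```bash
python3 -c "
from h import *
to(.4545,.250,.042,91.5)
for n in ('top','scene'):
  imaging.read_camera(n)
  for x in tip_of(n,'clamp_handle')[:2]: print(n,ray(n,x['centre'],.042).round(4),x['confidence'])"
```

```text
t 27.2 pos [0.4431 0.2469 0.0409] yaw 91.2 F [-1.  -0.4 -0.2] -> travel [-11.5   2.8  -1.1] rot [-0.    -0.001 -0.006]
scene [0.4687 0.2464 0.042 ] 0.75
scene [0.5058 0.3036 0.042 ] 0.41
```

Final push home, watching the force.

>>> servo_tool(moves=[{"rot": [0,0,0],"travel": [-3,1,0],"jaw": 0},{"rot": [0,0,0],"travel": [-6,2,0],"jaw": 0},{"rot": [0,0,0],"travel": [-9,3,0],"jaw": 0},{"rot": [0,0,0],"travel": [-11,3,0],"jaw": 0},{"rot": [0,0,0],"travel": [-13,3,0],"jaw": 0},{"rot": [0,0,0],"travel": [-14,3,0],"jaw": 0},{"rot": [0,0,0],"travel": [-14,3,0],"jaw": 0},{"rot": [0,0,0],"travel": [-14,3,0],"jaw": 0}])

```text
t: 28.2
eef_pos: [0.4571, 0.2499, 0.0413]
orientation: [-0.01, 1.0, -0.0, 0.0]
ft_force: [-1.0, 1.5, -0.0]
gripper_width: -0.0006
```

>>> servo_tool(moves=[{"rot": [0,0,0],"travel": [-1,0,0],"jaw": 0},{"rot": [0,0,0],"travel": [-2,0,0],"jaw": 0},{"rot": [0,0,0],"travel": [-3,0,0],"jaw": 0},{"rot": [0,0,0],"travel": [-3,0,0],"jaw": 0},{"rot": [0,0,0],"travel": [-3,0,0],"jaw": 0},{"rot": [0,0,0],"travel": [-3,0,0],"jaw": 0},{"rot": [0,0,0],"travel": [-3,0,0],"jaw": 0},{"rot": [0,0,0],"travel": [-3,0,0],"jaw": 0}])

```text
t: 29.0
eef_pos: [0.4597, 0.25, 0.0412]
orientation: [-0.01, 1.0, 0.0, -0.0]
ft_force: [-3.2, 2.2, 1.2]
gripper_width: 0.0001
```

>>> servo_tool(moves=[{"rot": [0,0,0],"travel": [-1,0,0],"jaw": 0},{"rot": [0,0,0],"travel": [-2,0,0],"jaw": 0},{"rot": [0,0,0],"travel": [-3,0,0],"jaw": 0},{"rot": [0,0,0],"travel": [-4,0,0],"jaw": 0},{"rot": [0,0,0],"travel": [-4,0,0],"jaw": 0},{"rot": [0,0,0],"travel": [-4,0,0],"jaw": 0},{"rot": [0,0,0],"travel": [-4,0,0],"jaw": 0},{"rot": [0,0,0],"travel": [-4,0,0],"jaw": 0}])

```text
t: 29.8
eef_pos: [0.4601, 0.2501, 0.041]
orientation: [-0.01, 1.0, -0.0, -0.004]
ft_force: [-12.5, 1.4, 10.4]
gripper_width: -0.0003
```

>>> servo_tool(moves=[{"rot": [0,0,0],"travel": [-1,0,0],"jaw": 0},{"rot": [0,0,0],"travel": [-2,0,0],"jaw": 0},{"rot": [0,0,0],"travel": [-3,0,0],"jaw": 0},{"rot": [0,0,0],"travel": [-3,0,0],"jaw": 0},{"rot": [0,0,0],"travel": [-3,0,0],"jaw": 0},{"rot": [0,0,0],"travel": [-3,0,0],"jaw": 0},{"rot": [0,0,0],"travel": [-3,0,0],"jaw": 0},{"rot": [0,0,0],"travel": [-3,0,0],"jaw": 0}])

```text
t: 30.6
eef_pos: [0.4603, 0.2501, 0.0408]
orientation: [-0.01, 1.0, -0.001, -0.007]
ft_force: [-19.1, 2.8, 15.4]
gripper_width: 0.0001
```

The clamp is on its hard stop: it stays at x = 0.460 while the force rises. I'll back off, go up and clear.

>>> servo_tool(moves=[{"rot": [0,0,0],"travel": [10,0,0],"jaw": 0},{"rot": [0,0,0],"travel": [30,0,0],"jaw": 0},{"rot": [0,0,0],"travel": [40,0,-30],"jaw": 0},{"rot": [0,0,0],"travel": [45,0,-80],"jaw": 0},{"rot": [0,0,0],"travel": [55,30,-130],"jaw": 0},{"rot": [0,0,0],"travel": [70,75,-150],"jaw": 0},{"rot": [0,0,0],"travel": [90,120,-160],"jaw": 0},{"rot": [0,0,0],"travel": [110,165,-160],"jaw": 0}])

```text
t: 31.4
eef_pos: [0.3597, 0.4077, 0.2048]
orientation: [-0.009, 1.0, 0.002, 0.004]
ft_force: [1.4, -0.1, -0.4]
gripper_width: -0.0
```

```bash
python3 - <<'E'
from h import *
to(.4,.25,.1,91)
both({'top':'t11'})
for n in ('top','scene'):
  for k,z in (('clamp_handle',.042),('clamp_pivot',.012)):
    for x in tip_of(n,k)[:1]: print(n,k,ray(n,x['centre'],z).round(4),x['confidence'])
for k,z in (('comb_die',.02),('swing_clamp',.017),('fence',.026)):
  for x in trace('top',k)[:1]: print(k,round(x['confidence'],2),rect(planar('top',x['mask'],z)))
E
```

```text
t 31.4 pos [0.3597 0.4077 0.2048] yaw 91.0 F [ 1.4 -0.1 -0.4] -> travel [ -36.6 -158.9  104.4] rot [0.004 0.009 0.001]
scene die_back [0.538  0.1784] 0.61
scene die_stop_end [0.5732 0.2315] 0.61
scene die_clamp_end [0.4917 0.2186] 0.62
top die_back [0.5303 0.1876] 0.64
top die_teeth [0.5327 0.261 ] 0.76
top die_stop_end [0.5748 0.2194] 0.85
top die_clamp_end [0.4794 0.2215] 0.65
top clamp_handle [0.4734 0.2616 0.042 ] 0.97
top clamp_pivot [0.5315 0.26   0.012 ] 0.5
scene clamp_handle [0.475 0.255 0.042] 0.94
scene clamp_pivot [0.479  0.1885 0.012 ] 0.86
comb_die 0.83 (array([534.1, 223.3]), array([91.4, 76. ]), 1.5)
swing_clamp 0.94 (array([479.8, 220.6]), array([22.3, 91.9]), 1.3)
fence 0.69 (array([531.5, 215.6]), array([ 92. , 136.5]), 84.9)
```

View pics/t11.png

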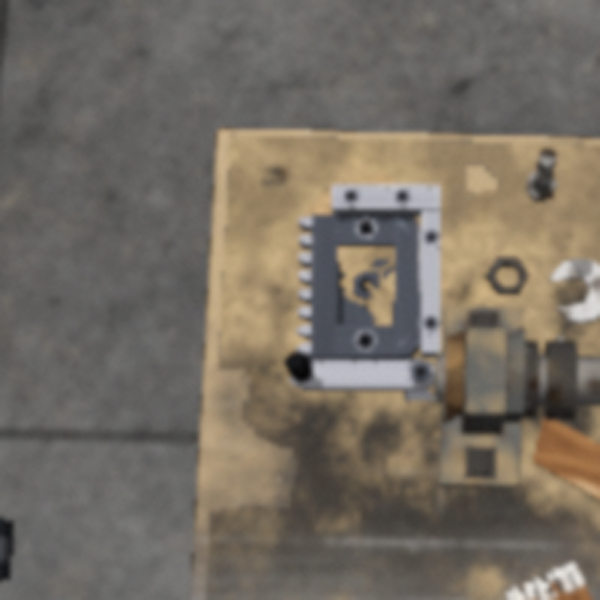

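The top view shows the die square in the fence corner and touching the stop, with the clamp arm square across its other end. Die, clamp and fence yaws agree: 1.5°, 1.3° and 1.4°. The bystanders are where they were, and the arm is clear. I'm handing in.

```bash
python3 -c "
from h import *
print(ticket.finish_job())"
```

```text
the job is handed in; nothing more can be done
None
```

The die is seated with its back along the fence and its end against the stop, the clamp is fully home, and the job was handed in at about t = 32 s. The hand-in reports no verdict.

**What I did:**
- I turned the die about 45° clockwise with fingertip pushes on the toothed face.
- I slid it along to near the stop, pressed it onto the fence, then pushed its end up to the stop. At each surface the force rose while the die stayed put.
- The end push seemed to leave it about 1° clockwise of the fence, so I pressed the teeth once more.
- I swung the clamp round by its handle to its hard stop, where the force rose to about 19 N with no further travel, and then moved the arm well clear.

**Last checks, top camera:**
- **Alignment:** die yaw was 1.5° and clamp yaw 1.3°, against a fence yaw of 1.4° measured at the start.
- **Die position:** the picture shows no visible gap at the fence or the stop.
- **Bystanders:** the nut, bolt and wedge looked unmoved, as did the near end of the spanner. The small nut was out of that last view, but the arm never went near it.

**Checks that disagreed:**
- **Point detections:** those from the networks scattered by several millimetres, and the scene camera put the back about 9 mm farther into the fence than the top camera did. I relied on the outlines and contact forces instead.
- **Fence yaw:** the final fence outline also took in part of another object, so its yaw could not be measured again.

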